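# Set the customer display for signing at the property desk

## Task

Someone is about to sign for their belongings at this property desk: swivel the display on its stand so that its screen squarely faces the middle of the signing pad, and lean the screen back to 30 degrees from upright so that it stays there by itself. Move it by its frame or grip tab: do not press on the glass or push the light bar, and leave everything else on the desk where it is.

Things in the scene. Friction and masses are not known exactly. Their poses are not given: they have to be found in the camera images.
- stand: Fixed round steel base of the display, 140 mm across and 14 mm high, screwed to the desk. Origin: centre of its underside on the desk, on the vertical swivel axis; z up.
- yoke: U-shaped grey yoke that swivels on the base; carries the panel between uprights 254 mm apart (y), which run on as thin posts to the light bar. Origin on the swivel axis, 36 mm above the desk; z up, x the level direction the screen faces, y along the tilt axis. Swivels up to 1.3 rad either way from its middle, with steady friction (about 0.45 N m), and stays where it is left.
- panel: Grey display panel, 210 wide, 132 tall, 19 mm thick, glass on its +x face in a raised frame 15 mm wide. Origin on the tilt axis, 100 mm above the desk over the stand's centre; x out of the screen, y along the level tilt axis, z up in the panel's plane (it reaches from -32 to +100 mm). The lean is the angle between this z and vertical: about 16 to 21 degrees at first, its top towards the yoke's -x.
- pivot (a point): Point on the tilt axis (the panel's origin). The friction hinge here slips at about 0.9 N m but has springy mountings (7 N m/rad): pushed back, the panel gives 5 to 7 degrees before the hinge slips (7 to 10 the other way, against its weight), and springs back by as much when let go, so it ends short of where it was held; how much varies with the panel's hidden weight. It holds any angle.
- tab (a point): Middle of the grip zone of the grip tab, a plate that stands up from the middle of the panel's top edge in the plane of the panel: 60 mm wide (panel y), 14 mm thick (panel x), 50 mm tall, from 100 to 150 mm above the hinge axis. This point is 128 mm above the hinge axis along the panel's z, mid-thickness; same axes as the panel.
- glass: The dark screen glass, 178 by 101 mm, sunk in the panel's frame; it must not be pressed. Origin at its middle; axes as the panel's.
- lightbar: Aluminium light bar above the front of the screen, 40 by 262 by 20 mm, carried by the yoke; must not be pushed. Origin: middle of its underside, 420 mm above the desk, 10 mm behind the swivel axis; axes as the yoke's. It is in the way of an upright tool: come to the tab tilted, in the panel's plane, from behind the screen (yoke's -x side).
- pad: Signing pad: flat black slab 90 by 130 mm, 16 mm high, with a grey writing plate and a steel pen lying in a holder along its far edge; fixed to the desk on the far side of the display, to one side. Origin: centre of its underside.
- ledger: Bystander: closed blue cloth-bound book 100 by 140 by 20 mm. Origin: centre of its underside.
- torch: Bystander: lying aluminium torch, 165 mm long. Origin on its underside.
- phone: Bystander: black keypad phone 115 by 50 by 16 mm. Origin: centre of its underside.
- tape: Bystander: roll of brown tape, 100 mm across, 48 mm high. Origin: centre of its underside.
- stapler: Bystander: stapler 140 mm long, 49 mm high. Origin: centre of its underside.
- canister: Bystander: metal canister 70 mm across, 110 mm high. Origin: centre of its underside.
- mug: Bystander: white mug, 80 mm across, 90 mm high. Origin: centre of its underside.
Not all that is in view belongs to the job. What is shaped like the pad but green or red is not meant.

How it is judged:
At the end, for the whole second after the job is handed in: The panel, let go and at rest, leans back 30 degrees from upright within 3.5 degrees, and the straight line out of the middle of the screen passes within 15 mm of the signing pad's centre, seen from above (angle between panel's own z axis and vertical between 0.463 and 0.585 rad and y of pad in the frame of yoke between -0.015 and 0.015 m and x of pad in the frame of yoke above 0.1 m and angular speed of panel below 0.05 rad/s); the robot touches nothing.
It fails at once if the glass is pressed (over 4 N) (contact force between glass and anything else above 4 N).
It fails at once if the light bar is pushed (over 6 N) (contact force between lightbar and anything else above 6 N).
It fails at once if something else on the desk is moved more than 25 mm (distance of any of ledger, torch, phone, tape, stapler, canister, mug from where it was at the start of the episode above 0.025 m).
It also fails if it takes over 42 s, if anything falls off the work surface, if the arm or the gripper's body presses on something with over 40 N, if the wrist force passes 120 N, or if a joint passes its speed limit or range.

## Robot

A 6-joint arm with a two-finger parallel gripper is mounted at the origin on the work surface. World frame = base frame: x ahead of the robot, y to its left, z up, the work surface at z = 0. Lengths are in m, angles in rad, forces in N, time in s.
With the tool pointing down it reaches from about 0.35 to 0.775 m from the base axis. Payload 5.5 kg.
Tool frame: the origin (TCP) lies at the very end of the fingers, on their centre line; the grasp point (between the pads) lies 19 mm behind it (env.grip_point_offset is the distance from the TCP to the grasp point, in m); z points along the fingers, y is the line along which they close (so a half turn about z gives the same grasp; the last joint's range is limited). The gripper opens to 85 mm and grips with 20 to 120 N. Pads are 22 mm wide; open, the fingers measure 114 mm over their backs; the gripper's body (76 mm by 85 mm) begins 54 mm behind the grasp point. The pads swing forward as they close: fully open they stand 13 mm farther back than shut.
Start: joints at [-1.311, 0.313, 0.046, 1.304, 0, 1.431], TCP at [0.224, -0.53, 0.21] pointing down, gripper open.
Joint ranges: [-2.76, 2.76], [-0.86, 1.69], [-1.03, 1.26], [-2.2, 2.34], [-1.47, 1.5], [-3.14, 3.14]. Speed limits (rad/s): [2.57, 2.57, 3.14, 3.14, 3.14, 3.14].

## Interface

Orientations are given as a unit quaternion [w, x, y, z].
In Python, from workcell import sensors, imaging, workorder, env gives the robot as it stands.
- The arm moves only by the shell command python3 -m handwheel 'ROWS' [FORCE]. ROWS is JSON, a list of rows, each a list of 5 numbers: the shift along the tool's x, y, z in mm, then the turn about the tool's z in rad, then the opening, from 0 (shut) to 1 (fully open). A call has 1 to 8 rows; each row is the pose to reach, as a shift and turn from the pose commanded when the call began, along the tool's axes at that moment; what a row does not reach only later rows make up. A row lasts 1/10 s, in which the tool goes at most 50 mm and 8.59 degrees, less where a joint would pass 70% of its speed; a pose out of reach is approached as far as the arm can. A call with a gripper value outside its range is refused whole. The fingers move at their own pace and stop on an object; FORCE is the grip in N (left out, the last holds). Time passes only in rows, so rows that repeat a pose let the fingers close. It gives the time, the measured TCP pose, the force, the opening and the grip force at its end, in the units of the state.
- sensors.get_state(): the state, without advancing time (a new reading comes with each control period).
- imaging.read_camera(name): name is "scene" or "top" or "wrist"; returns a dict with "color" (400x640x3 uint8, blue, green, red), "z_map" (400x640 float32, m along the optical axis (not along the pixel's ray), 0 where there is no reading), "fx", "fy", "cx", "cy" (pixels), "xyz" and "rotation" of the camera in the world. Camera axes: x right, y down, z forward; pixel columns grow to the right and rows downward; lengths in m; the calibration is good to about 2 mm. A picture is of the moment at which its call begins.
- workorder.hand_in(): hands the job in; it is judged then, once.
The state is a dict: "clock": time; "joint_pos": joint angles; "qvel": joint speeds; "tau": joint torques, N m; "tcp_pos": TCP position; "orientation": TCP orientation; "wrist_force": force on the tool from outside, world axes, zero at the start; "ft_torque": the same for the moment, N m; "finger_gap": finger opening in m; "grip_force": force on a finger pad.
Only numpy, scipy, OpenCV 4.12 (cv2) and the standard library are available. Lean on these libraries where they do the work, as an engineer would, in place of code of your own. Each camera call takes 0.05 s, during which the arm holds its last target. There are 200 camera calls.

## Working session

There is one attempt and no reset: what is moved stays moved. The work goes in short steps, Python scripts to look and compute and a shell command to move; the robot and the scene stay as the last step left them, time stands still between calls to the robot, and variables do not carry over. Pictures are saved under pics/ and viewed, at most 10 in all, crops included, and the job is handed in when it is done.

```bash
mkdir -p pics; ls
python3 - <<'E'
from workcell import sensors, imaging, workorder, env
import cv2,numpy as np
print(sensors.get_state()); print(env.grip_point_offset)
ims=[]
for n in("scene","top"):
    d=imaging.read_camera(n); np.savez(f"{n}.npz",**d); print(n,d["fx"],d["fy"],d["cx"],d["cy"],d["xyz"],d["rotation"])
    cv2.imwrite(f"pics/{n}.png",d["color"])
E
```

```text
pics
{'clock': 0.0, 'joint_pos': array([-1.31060303e+00,  3.14011554e-01,  4.49811738e-02,  1.30360644e+00,
       -2.20154135e-05,  1.43122025e+00]), 'qvel': array([ 3.28392892e-04, -6.49168804e-05, -1.02981290e-03, -1.34571227e-03,
        9.11682576e-04, -6.96471216e-04]), 'tau': array([ 4.10254434e-04, -4.80616307e+01,  2.98538822e+01,  1.91680470e-02,
       -2.56310642e-05,  8.41636894e-07]), 'tcp_pos': array([ 0.22364705, -0.52912363,  0.20910347]), 'orientation': array([-9.17911356e-04,  9.80089064e-01,  1.98556238e-01, -6.64529196e-05]), 'wrist_force': array([-0.13601717,  0.83897027, -0.87353498]), 'ft_torque': array([-0.05094564,  0.016248  , -0.01940631]), 'grip_force': 0.0, 'finger_gap': 0.08554577826875184}
0.0187
scene 487.6339027122803 487.6339027122803 321.6072629860604 196.38775505015693 [1.02838788 0.88612991 1.09141232] [-0.11128943  0.21387959  0.8809607  -0.40715897]
top 466.91135442100136 466.91135442100136 325.5533104395606 194.6186451207675 [0.44728149 0.040943   1.55472135] [-0.02097402  0.70667925 -0.70637662  0.03459175]
```

View pics/scene.png

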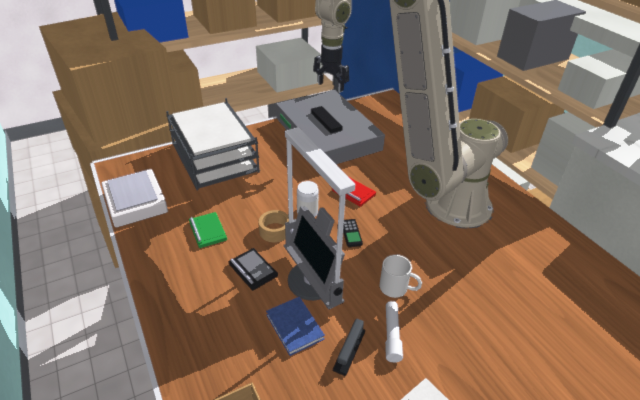

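View pics/top.png

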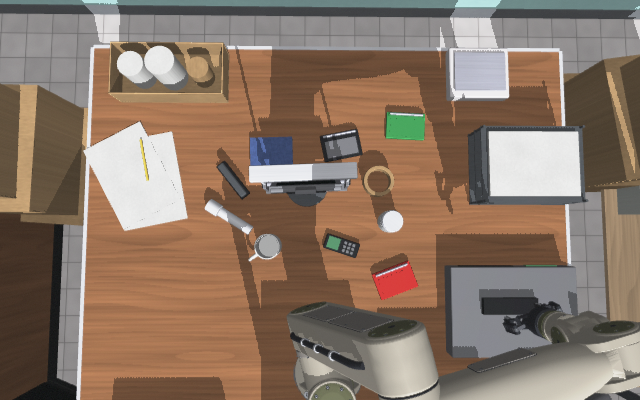

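```bash
cat > h.py <<'E'
import numpy as np,cv2
from scipy.spatial.transform import Rotation as R
def cloud(d):
    q=d["rotation"]; M=R.from_quat(np.r_[q[1:],q[0]]).as_matrix()
    v,u=np.mgrid[:400,:640]; z=d["z_map"]
    P=np.stack([(u-d["cx"])/d["fx"]*z,(v-d["cy"])/d["fy"]*z,z],-1)@M.T+d["xyz"]
    P[z==0]=np.nan; return P
E
python3 -m handwheel --help | head -30
python3 - <<'E'
from h import *
T=dict(np.load("top.npz"));S=dict(np.load("scene.npz"))
P=cloud(T);Q=cloud(S)
m=(P[...,2]>.425)&(P[...,2]<.455)&(P[...,0]>.3)&(np.abs(P[...,1]-.1)<.2); m[:150]=0;m[200:]=0
pts=P[m]; print(len(pts),pts.mean(0))
r=cv2.minAreaRect(pts[:,:2].astype(np.float32)); print("bar",r)
b=cv2.boxPoints(r); e=b[1]-b[0]; f=b[2]-b[1]; l=e if np.hypot(*e)>np.hypot(*f) else f
l=l/np.hypot(*l); l*=np.sign(l[1]); yaw=np.arctan2(-l[0],l[1]); print("yaw",yaw)
X=np.array([l[1],-l[0]]); c=np.array(r[0])+.01*X; print("axis",c)
# stand
m=(np.abs(P[...,2]-.014)<.006)&(np.hypot(*(P[...,:2]-c).transpose(2,0,1))<.09)
print("stand px",m.sum())
# pad
m=(P[...,2]>.01)&(P[...,2]<.04); m2=np.zeros_like(m); m2[122:170,312:370]=m[122:170,312:370]
k=cv2.inRange(T["color"],(0,0,0),(75,75,75)); print("dark",cv2.minAreaRect(np.argwhere((k>0)&m2)[:,::-1].astype(np.float32)))
n,lab,st,_=cv2.connectedComponentsWithStats(m2.astype(np.uint8)); i=1+st[1:,4].argmax(); pp=P[lab==i]
rp=cv2.minAreaRect(pp[:,:2].astype(np.float32)); print("pad",rp,st[i],np.median(pp[:,2]))
p=np.array(rp[0])-c; print("need yaw",np.arctan2(p[1],p[0]))
# panel slope
Y=np.array([-X[1],X[0]])
for nm,C in(("scene",Q),("top",P)):
    w=C.reshape(-1,3); w=w[~np.isnan(w[:,0])]; a=(w[:,:2]-c)@X; b=(w[:,:2]-c)@Y
    for z in np.arange(.07,.26,.01):
        s=(np.abs(w[:,2]-z)<.005)&(np.abs(b)<.11)&(np.abs(a)<.12)
        if s.sum()>3: print(nm,round(z,3),s.sum(),np.percentile(a[s],[5,50,95]).round(4),np.percentile(b[s],[2,98]).round(3))
E
```

```text
1826 [0.59061033 0.07422056 0.43780639]
bar ((0.5912493467330933, 0.07359436899423599), (0.04075717180967331, 0.2604638338088989), 2.219048023223877)
yaw 0.038729474
axis [0.60124185 0.07398157]
stand px 304
dark ((340.6730651855469, 144.86538696289062), (26.671791076660156, 38.6348762512207), 78.69007110595703)
pad ((0.7357676029205322, -0.03943416476249695), (0.09086070954799652, 0.12936510145664215), 11.548005104064941) [320 129  43  33 944] 0.015369051526364363
need yaw -0.7004618514096574
scene 0.07 42 [0.0154 0.02   0.0214] [-0.103  0.103]
scene 0.08 164 [0.0141 0.0186 0.0213] [-0.098  0.104]
scene 0.09 193 [0.0109 0.0145 0.019 ] [-0.101  0.104]
scene 0.1 150 [0.0079 0.0113 0.014 ] [-0.102  0.103]
scene 0.11 178 [0.0039 0.0081 0.0115] [-0.099  0.104]
scene 0.12 161 [0.0012 0.0051 0.0082] [-0.102  0.104]
scene 0.13 160 [-0.0009  0.0021  0.0053] [-0.097  0.103]
scene 0.14 161 [-0.0035 -0.0004  0.0029] [-0.101  0.104]
scene 0.15 168 [-0.0059 -0.0031 -0.0001] [-0.098  0.102]
scene 0.16 175 [-0.0095 -0.0064 -0.003 ] [-0.1    0.101]
scene 0.17 164 [-0.0122 -0.0094 -0.0064] [-0.102  0
[... 652 characters left out ...]
085  0.093]
top 0.14 43 [-0.0057 -0.0039 -0.0004] [-0.099  0.099]
top 0.15 45 [-0.0083 -0.0063 -0.0047] [-0.098  0.102]
top 0.16 74 [-0.0375 -0.0106 -0.0083] [-0.09   0.099]
top 0.17 31 [-0.035  -0.0121 -0.0101] [-0.101  0.092]
top 0.18 24 [-0.0152 -0.0145 -0.0134] [-0.097  0.104]
top 0.19 208 [-0.0352 -0.0278 -0.016 ] [-0.101  0.101]
top 0.2 185 [-0.0322 -0.0225 -0.0181] [-0.096  0.102]
top 0.21 16 [-0.0274 -0.0261 -0.0246] [-0.025  0.029]
top 0.22 11 [-0.0297 -0.029  -0.0265] [-0.026  0.026]
top 0.23 17 [-0.0363 -0.0314 -0.0303] [-0.026  0.026]
top 0.24 95 [-0.0469 -0.0409 -0.0342] [-0.027  0.029]
top 0.25 12 [-0.0439 -0.0402 -0.0376] [-0.026  0.025]invalid input: not JSON, or not a number
```

```bash
python3 -m handwheel '[[0,0,0,0,1]]' 40
```

```text
clock: 0.2
tcp_pos: [0.2237, -0.5293, 0.2094]
orientation: [-0.001, 0.98, 0.199, -0.0]
wrist_force: [0.3, 0.6, 0.2]
finger_gap: 0.0852
grip_force: 0.0
```

```bash
python3 -m handwheel '[[0,0,-90,-0.15,1],[35,-35,-90,-0.3,1],[70,-70,-90,-0.45,1],[105,-105,-90,-0.6,1],[140,-140,-90,-0.75,1],[175,-170,-90,-0.9,1],[210,-205,-90,-1.05,1],[240,-235,-90,-1.2,1]]' 40
cat > yk.py <<'E'
from h import *
from workcell import sensors
import sys
# shift in tool axes (mm) and turn to reach a yoke-frame point: args yaw x y z(world)
C=np.array([.601,.074])
def go(yaw,x,y,z):
    s=sensors.get_state(); q=s["orientation"]; M=R.from_quat(np.r_[q[1:],q[0]]).as_matrix()
    X=np.array([np.cos(yaw),np.sin(yaw)]); Y=np.array([-X[1],X[0]])
    t=np.r_[C+x*X+y*Y,z]; d=M.T@(t-s["tcp_pos"])
    cur=np.arctan2(M[1,1],M[0,1]); a=-(yaw-cur); a=(a+np.pi)%(2*np.pi)-np.pi
    p=s["tcp_pos"][:2]-C
    print("shift",(d*1000).round(1),"turn",round(a,3),"| now yoke",(p@X).round(4),(p@Y).round(4),s["tcp_pos"].round(4),"tilt z",M[:,2].round(3),"q",s["joint_pos"].round(2),"t",s["clock"],s["wrist_force"].round(1))
go(*map(float,sys.argv[1:]))
E
python3 yk.py .039 -.13 0 .28
```

```text
clock: 1.0
tcp_pos: [0.3537, -0.2178, 0.3001]
orientation: [0.0, 0.695, 0.719, 0.0]
wrist_force: [1.7, -0.6, 0.2]
finger_gap: 0.0853
grip_force: 0.0
shift [282.5 127.3  20.1] turn -0.004 | now yoke -0.2585 -0.2819 [ 0.3537 -0.2178  0.3001] tilt z [ 0. -0. -1.] q [-0.75 -0.01 -0.12  1.46  0.    0.79] t 1.0 [ 1.7 -0.6  0.2]
```

```bash
python3 -m handwheel '[[45,15,0,0,1],[90,30,0,0,1],[135,50,0,0,1],[180,70,0,0,1],[220,90,0,0,1],[255,110,0,0,1],[283,127,0,0,1],[283,127,0,0,1]]' 40; python3 yk.py .039 -.09 0 .24
python3 - <<'E'
from h import *
from workcell import imaging,sensors
s=sensors.get_state(); c=s["tcp_pos"]
d=imaging.read_camera("scene"); cv2.imwrite("pics/s2.png",cv2.resize(d["color"][60:310,200:500],(750,625))[:600])
T=imaging.read_camera("top")
for n,P in (("scene",cloud(d)),("top",cloud(T))):
  w=P.reshape(-1,3); w=w[~np.isnan(w[:,0])]-c
  for z in np.arange(0,.4,.02):
    m=(np.abs(w[:,2]-z)<.01)&(np.abs(w[:,0])<.09)&(np.abs(w[:,1])<.12)
    if m.sum()>3: print(n,round(z,2),m.sum(),np.percentile(w[m],[2,98],axis=0)[:,:2].round(3).tolist())
E
```

```text
clock: 1.8
tcp_pos: [0.4733, 0.0698, 0.2993]
orientation: [-0.0, 0.695, 0.719, 0.0]
wrist_force: [-1.0, 0.2, 0.5]
finger_gap: 0.0857
grip_force: 0.0
shift [-0.6 37.8 59.3] turn -0.005 | now yoke -0.1278 0.0008 [0.4733 0.0698 0.2993] tilt z [-0.     0.001 -1.   ] q [-0.02  0.11  0.01  1.47  0.    1.51] t 1.8 [-1.   0.2  0.5]
scene 0.04 35 [[-0.056, -0.011], [-0.04, 0.011]]
scene 0.06 56 [[-0.056, -0.013], [0.044, 0.012]]
scene 0.08 130 [[-0.071, -0.01], [0.055, 0.014]]
scene 0.1 269 [[-0.071, -0.013], [0.071, 0.018]]
scene 0.12 322 [[-0.066, -0.008], [0.071, 0.02]]
scene 0.14 235 [[-0.066, -0.011], [0.069, 0.016]]
scene 0.16 212 [[-0.02, -0.012], [0.038, 0.037]]
scene 0.18 240 [[-0.023, -0.012], [0.038, 0.038]]
scene 0.2 240 [[-0.028, -0.018], [0.036, 0.037]]
scene 0.22 248 [[-0.023, -0.013], [0.037, 0.037]]
scene 0.24 261 [[-0.025, -0.012], [0.038, 0.037]]
scene 0.26 252 [[-0.021, -0.012], [0.037, 0.037]]
scene 0.28 288 [[-0.027, -0.007], [0.044, 0.039]]
scene 0.3 286 [[-0.036, -0.026], [0.048, 0.041]]
scene 0.32 455 [[-0.037, -0.035], [0.049, 0.045]]
scene 0.34 547 [[-0.037, -0.034], [0.048, 0.044]]
scene 0.36 486 [[-0.037, -0.036], [0.046, 0.042]]
scene 0.38 535 [[-0.038, -0.032], [0.044, 0.039]]
top 0.38 6 [[-0.038, -0.03], [0.037, -0.028]]
```

View pics/s2.png

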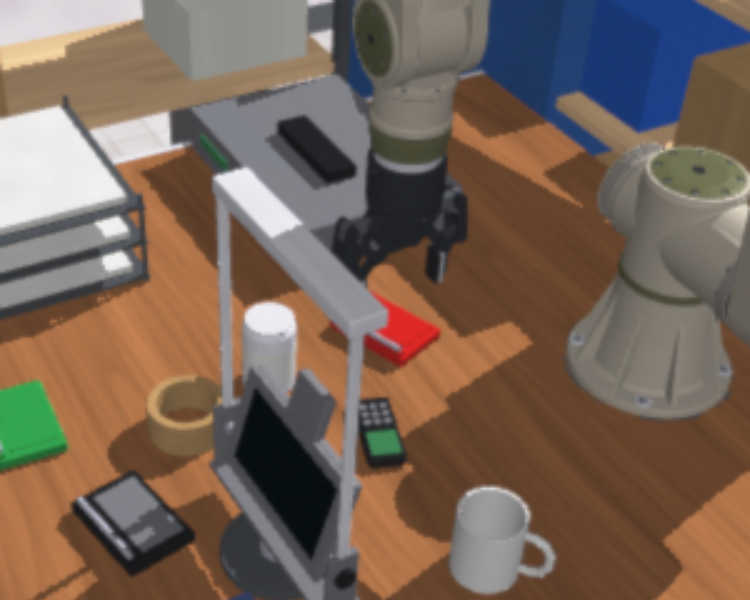

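```bash
python3 -m handwheel '[[-1,0,25,-0.005,1],[-1,0,51,-0.005,1],[-1,20,51,-0.005,1],[-1,35,51,-0.005,1],[-1,45,51,-0.005,1],[-1,50,51,-0.005,1],[-1,50,51,-0.005,1]]'; python3 yk.py .039 -.072 0 .219
python3 - <<'E'
from h import *
from workcell import imaging,sensors
d=imaging.read_camera("scene"); T=imaging.read_camera("top")
a=cv2.resize(d["color"][100:230,260:390],(520,520)); b=cv2.resize(T["color"][150:220,270:340],(280,280))
b=np.vstack([b,np.zeros((240,280,3),np.uint8)]); cv2.imwrite("pics/s3.png",np.hstack([a,b]))
E
```

```text
clock: 2.6
tcp_pos: [0.5224, 0.0665, 0.2491]
orientation: [0.0, 0.695, 0.719, -0.0]
wrist_force: [-0.3, 0.1, 0.2]
finger_gap: 0.0852
grip_force: 0.0
shift [ 4.4  6.8 30.1] turn -0.006 | now yoke -0.0788 -0.0044 [0.5224 0.0665 0.2491] tilt z [ 0. -0. -1.] q [-0.03  0.21  0.    1.37 -0.    1.51] t 2.6 [-0.3  0.1  0.2]
```

View pics/s3.png

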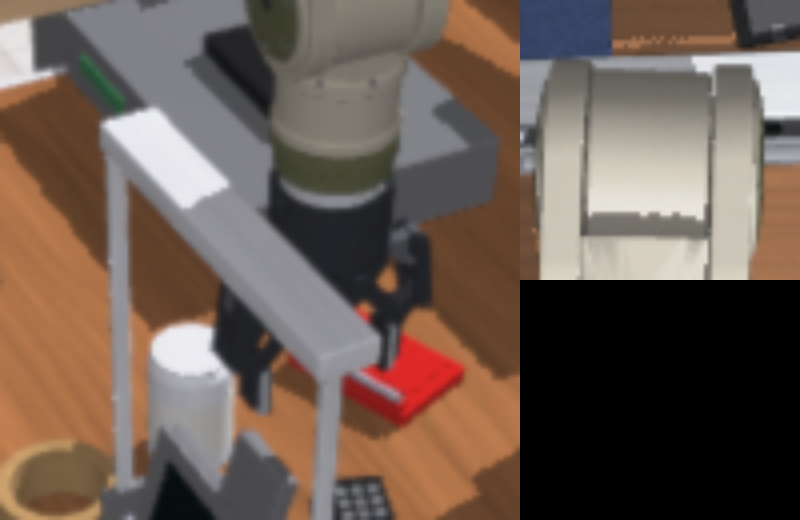

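```bash
python3 -m handwheel '[[2,4,0,0,1],[4,7,0,0,1],[4,7,15,0,1],[4,7,30,0,1],[4,7,30,0,1]]'; python3 yk.py .039 -.072 0 .219
python3 - <<'E'
from h import *
from workcell import imaging,sensors
d=imaging.read_camera("scene"); T=imaging.read_camera("wrist")
a=cv2.resize(d["color"][130:230,270:370],(500,500)); b=cv2.resize(T["color"],(300,188))
b=np.vstack([b,np.zeros((312,300,3),np.uint8)]); cv2.imwrite("pics/s4.png",np.hstack([a,b]))
E
```

```text
clock: 3.2
tcp_pos: [0.5278, 0.0718, 0.2172]
orientation: [-0.001, 0.695, 0.719, -0.001]
wrist_force: [-1.7, 0.4, -0.3]
finger_gap: 0.0855
grip_force: 0.0
shift [-0.6  1.2 -1.8] turn -0.005 | now yoke -0.0732 0.0006 [0.5278 0.0718 0.2172] tilt z [-0.003 -0.    -1.   ] q [-0.02  0.23 -0.05  1.3  -0.    1.52] t 3.2 [-1.7  0.4 -0.3]
```

View pics/s4.png

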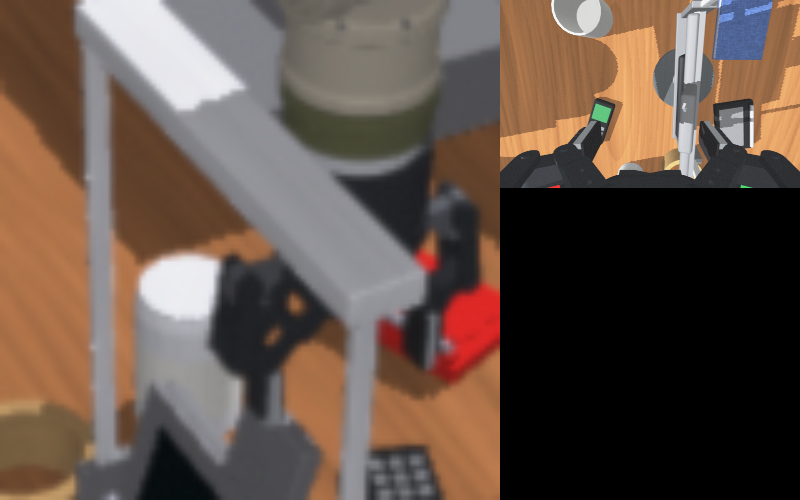

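Run:
```python
from h import *
from workcell import imaging,sensors
d=imaging.read_camera("scene"); T=imaging.read_camera("wrist")
b=cv2.resize(T["color"][100:400,330:530],(400,600)); a=cv2.resize(d["color"][190:240,300:345],(400,445),interpolation=cv2.INTER_NEAREST)
cv2.imwrite("pics/s5.png",np.hstack([b,np.vstack([a,np.zeros((155,400,3),np.uint8)])]))
X=np.array([np.cos(.039),np.sin(.039)]);Y=np.array([-X[1],X[0]]);C=np.array([.601,.074])
for n,D in(("s",d),("w",T)):
  w=cloud(D).reshape(-1,3); w=w[~np.isnan(w[:,0])]; x=(w[:,:2]-C)@X; y=(w[:,:2]-C)@Y
  for z in np.arange(.21,.29,.008):
    m=(abs(w[:,2]-z)<.004)&(abs(x+.02)<.05)&(abs(y)<.04)
    if m.sum()>2: print(n,z.round(3),m.sum(),"x",np.histogram(x[m],np.arange(-.06,.02,.005))[0],"ymed",np.percentile(y[m],[5,95]).round(3))
```

```text
s 0.21 44 x [ 0  0  0  0  0  3  5 33  3  0  0  0  0  0  0] ymed [-0.026  0.029]
s 0.218 52 x [ 0  0  0  0  3  4 19 26  0  0  0  0  0  0  0] ymed [-0.024  0.031]
s 0.226 52 x [ 0  0  0  0  3  6 36  7  0  0  0  0  0  0  0] ymed [-0.025  0.029]
s 0.234 43 x [ 0  0  0  1  3 12 27  0  0  0  0  0  0  0  0] ymed [-0.026  0.03 ]
s 0.242 64 x [ 0  0  1 17 15 24  7  0  0  0  0  0  0  0  0] ymed [-0.012  0.03 ]
s 0.25 8 x [0 0 0 0 2 6 0 0 0 0 0 0 0 0 0] ymed [0.001 0.025]
s 0.258 7 x [0 0 0 0 0 0 2 4 1 0 0 0 0 0 0] ymed [0.002 0.012]
s 0.266 18 x [0 0 0 0 0 0 4 7 7 0 0 0 0 0 0] ymed [-0.007  0.01 ]
s 0.274 18 x [ 0  0  0  0  0  0  2  4 10  2  0  0  0  0  0] ymed [-0.007  0.011]
s 0.282 16 x [0 0 0 0 0 0 2 6 7 1 0 0 0 0 0] ymed [-0.003  0.011]
w 0.21 109 x [ 0  0  0  0  1 30 34 43  1  0  0  0  0  0  0] ymed [0.001 0.03 ]
w 0.218 129 x [ 0  0  0  0 12 40 44 33  0  0  0  0  0  0  0] ymed [-0.003  0.03 ]
w 0.226 145 x [ 0  0  0  3 38 44 55  5  0  0  0  0  0  0  0] ymed [-0.005  0.03 ]
w 0.234 158 x [ 0  0  0 14 49 50 45  0  0  0  0  0  0  0  0] ymed [0.   0.03]
w 0.242 3792 x [   0    0    0 1359 1478  943   12    0    0    0    0    0    0    0
    0] ymed [-0.025  0.029]
w 0.25 248 x [  0   0   0   0  81 166   1   0   0   0   0   0   0   0   0] ymed [-0.023  0.026]
w 0.258 335 x [  0   0   0   0   0   0 300  32   3   0   0   0   0   0   0] ymed [-0.009  0.011]
w 0.266 665 x [  0   0   0   0   0   0 476 102  71  16   0   0   0   0   0] ymed [-0.009  0.011]
w 0.274 803 x [  0   0   0   0   0   0 558 126  92  27   0   0   0   0   0] ymed [-0.009  0.011]
w 0.282 898 x [  0   0   0   0   0   0 610 145 112  31   0   0   0   0   0] ymed [-0.007  0.011]
```

View pics/s5.png

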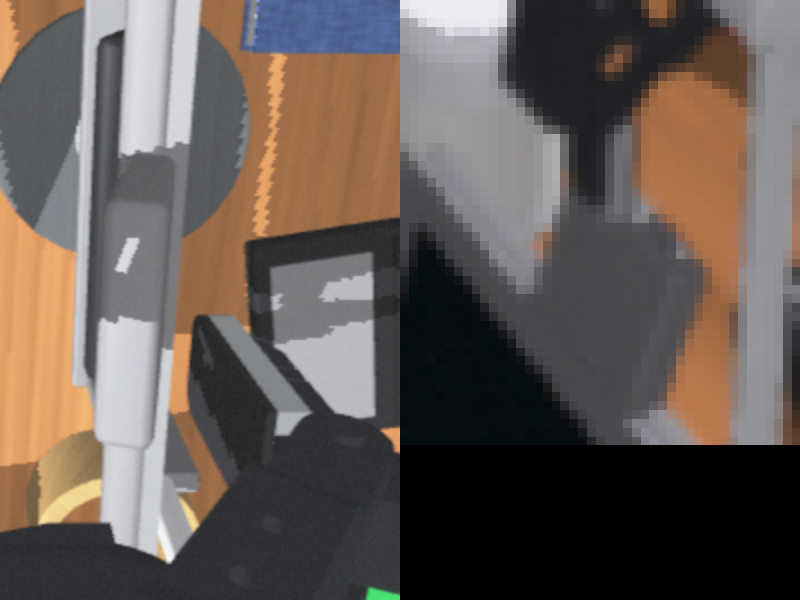

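```bash
python3 -m handwheel '[[0,1,8,0,1],[0,1,15,0,1],[0,1,15,0,1]]'; python3 yk.py .039 -.072 0 .2;  python3 -m handwheel '[[0,-4,2,0,1],[0,-8,4,0,1],[0,-12,8,0,1],[0,-16,12,0,1],[0,-16,12,0,1]]'; python3 yk.py .039 -.072 0 .2
```

```text
clock: 3.7
tcp_pos: [0.5293, 0.0715, 0.2027]
orientation: [-0.001, 0.695, 0.719, -0.001]
wrist_force: [-0.6, -0.7, 0.6]
finger_gap: 0.0854
grip_force: 0.0
shift [-0.3 -0.2  2.7] turn -0.005 | now yoke -0.0717 0.0003 [0.5293 0.0715 0.2027] tilt z [-0.002 -0.    -1.   ] q [-0.02  0.24 -0.07  1.26 -0.    1.52] t 3.7 [-0.6 -0.7  0.6]
clock: 4.2
tcp_pos: [0.5149, 0.0709, 0.1927]
orientation: [0.001, 0.695, 0.719, 0.001]
wrist_force: [4.2, 0.4, 3.8]
finger_gap: 0.0852
grip_force: 2.8
shift [-0.2 14.2 -7.3] turn -0.005 | now yoke -0.0862 0.0002 [0.5149 0.0709 0.1927] tilt z [ 0.003 -0.    -1.   ] q [-0.02  0.21 -0.13  1.22 -0.    1.52] t 4.2 [4.2 0.4 3.8]
```

```bash
python3 -m handwheel '[[0,0,0,0,0.85],[0,0,-2,0,0.7],[0,0,-4,0,0.55],[0,0,-6,0,0.4],[0,0,-7,0,0.25],[0,0,-7,0,0.1],[0,0,-7,0,0.1]]' 30; python3 yk.py .039 -.08 0 .2
python3 - <<'E'
from h import *
from workcell import imaging,sensors
d=imaging.read_camera("scene"); T=imaging.read_camera("wrist")
b=cv2.resize(T["color"][100:400,330:530],(400,600)); a=cv2.resize(d["color"][150:250,290:370],(400,500))
cv2.imwrite("pics/s6.png",np.hstack([b,np.vstack([a,np.zeros((100,400,3),np.uint8)])]))
E
```

```text
clock: 4.9
tcp_pos: [0.5155, 0.0709, 0.1991]
orientation: [0.001, 0.695, 0.719, 0.001]
wrist_force: [6.2, 0.9, 0.8]
finger_gap: 0.0087
grip_force: 2.5
shift [-0.2  5.6 -0.9] turn -0.005 | now yoke -0.0856 0.0002 [0.5155 0.0709 0.1991] tilt z [ 0.003 -0.    -1.   ] q [-0.02  0.21 -0.12  1.24  0.    1.52] t 4.9 [6.2 0.9 0.8]
```

View pics/s6.png

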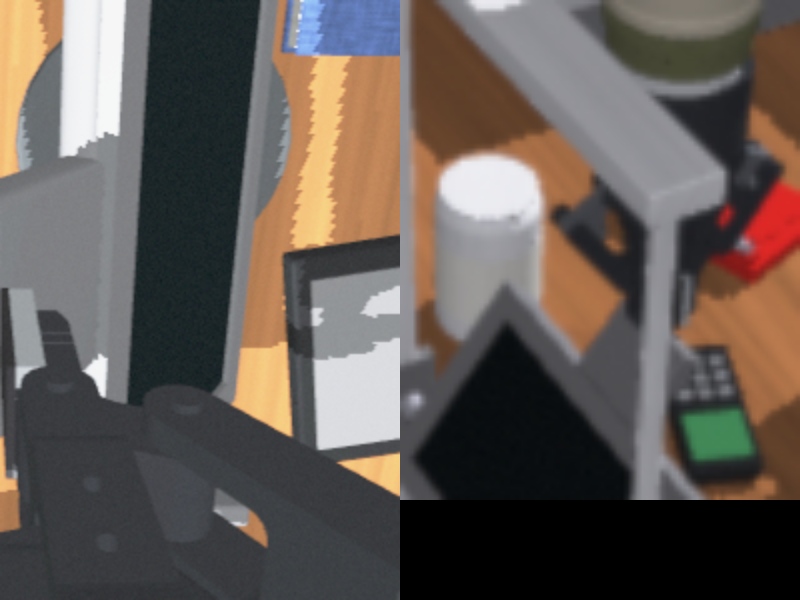

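```bash
cat > lean.py <<'E'
from h import *
from workcell import imaging
import sys
C=np.array([.601,.074])
def run():
    d=imaging.read_camera("scene"); P=cloud(d)
    T=imaging.read_camera("top"); B=cloud(T); m=(B[...,2]>.425)&(B[...,2]<.452)&(np.hypot(B[...,0]-C[0],B[...,1]-C[1])<.15)&(T["color"].min(2)>100)
    b=B[m][:,:2]; u=np.linalg.svd(b-b.mean(0))[2][0] if len(b)<3000 else None
    u=u*np.sign(u[1]); print("bar n",len(b),"yaw(svd)",np.arctan2(-u[0],u[1]).round(3))
    # panel: front frame + glass plane by robust fit
    k=(d["color"].max(2)<125)&(np.hypot(P[...,0]-C[0],P[...,1]-C[1])<.13)&(P[...,2]>.085)&(P[...,2]<.19)
    w=P[k]; s=np.ones(len(w),bool)
    for t in (.03,.015,.008,.005,.004,.004):
        c=w[s].mean(0); n=np.linalg.svd(w[s]-c,full_matrices=False)[2][2]; s=abs((w-c)@n)<t
    n*=np.sign(n[2]); print("plane n",s.sum(),len(w),"lean deg",np.degrees(np.arcsin(n[2])).round(2),"yaw",np.arctan2(n[1],n[0]).round(3),"c",c.round(3))
run()
E
python3 lean.py
```

```text
bar n 1501 yaw(svd) 0.034
plane n 2443 2794 lean deg 37.55 yaw 0.039 c [0.589 0.072 0.134]
```

```bash
python3 -m handwheel '[[0,0,-15,0,0.05],[0,0,-30,0,0.05],[0,0,-50,0,0.05],[-25,0,-50,0,0.05],[-55,0,-50,0,0.05],[-55,0,-50,0,0.05]]' 30; python3 lean.py; python3 yk.py .039 -.076 -.05 .20
```

```text
clock: 5.7
tcp_pos: [0.5147, 0.0138, 0.2481]
orientation: [-0.001, 0.696, 0.718, -0.001]
wrist_force: [0.1, 0.2, -0.5]
finger_gap: 0.0042
grip_force: 0.0
bar n 1329 yaw(svd) 0.089
plane n 2236 2538 lean deg 31.32 yaw 0.038 c [0.593 0.072 0.135]
shift [ 4.9 12.6 48.1] turn -0.006 | now yoke -0.0885 -0.0548 [0.5147 0.0158 0.2481] tilt z [-0.003  0.001 -1.   ] q [-0.13  0.19 -0.02  1.36  0.    1.41] t 5.8 [-0.   1.   0.1]
```

```bash
python3 -m handwheel '[[0,11,5,0,0.05],[0,11,25,0,0.05],[0,11,46,0,0.05],[5,11,46,0,0.05],[10,11,46,0,0.05],[13,11,46,0,0.05],[13,11,46,0,0.05]]' 30; python3 yk.py .039 -.077 -.041 .20; for f in .15 .3 .45 .6 .7 .739 .78; do python3 -c "
from math import *
f=$f;x,y=-77,-41
print(f,round(-x*sin(f)+y*(cos(f)-1),1),round(x*(cos(f)-1)+y*sin(f),1))"; done
```

```text
clock: 6.5
tcp_pos: [0.5272, 0.03, 0.2041]
orientation: [0.001, 0.695, 0.719, 0.0]
wrist_force: [-0.2, -0.3, 0.5]
finger_gap: 0.0042
grip_force: 0.0
shift [ 0.1 -1.5  4.1] turn -0.004 | now yoke -0.0755 -0.0411 [0.5272 0.03   0.2041] tilt z [ 0.002 -0.    -1.   ] q [-0.1   0.22 -0.09  1.26 -0.    1.44] t 6.5 [-0.2 -0.3  0.5]
0.15 12.0 -5.3
0.3 24.6 -8.7
0.45 37.6 -10.2
0.6 50.6 -9.7
0.7 59.2 -8.3
0.739 62.6 -7.5
0.78 66.0 -6.6
```

```bash
python3 -m handwheel '[[6,-4,1,0.07,0.05],[12,-6,2,0.15,0.05],[18,-8,2,0.22,0.05],[24,-10,2,0.3,0.05],[31,-11,2,0.38,0.05],[38,-11,2,0.45,0.05],[44,-11,2,0.53,0.05],[50,-11,2,0.6,0.05]]' 30;  python3 lean.py; python3 yk.py -.7 -.077 -.041 .20
```

```text
clock: 7.3
tcp_pos: [0.5131, 0.0776, 0.2022]
orientation: [0.002, 0.877, 0.48, -0.001]
wrist_force: [-3.5, -4.6, 3.2]
finger_gap: 0.0046
grip_force: 3.4
bar n 1513 yaw(svd) -0.506
plane n 1159 1337 lean deg 32.6 yaw -0.491 c [0.592 0.089 0.144]
shift [12.6 -5.5  2.1] turn 0.133 | now yoke -0.0698 -0.0528 [0.5136 0.0786 0.2021] tilt z [ 0.001 -0.002 -1.   ] q [-0.    0.21 -0.11  1.25 -0.    2.14] t 7.4 [-2.8 -3.3  3.2]
```

```bash
python3 -m handwheel '[[5,-2,0,0.05,0.05],[10,-4,0,0.09,0.05],[14,-5,0,0.13,0.05],[14,-5,0,0.13,0.05]]' 30;  python3 lean.py; python3 yk.py -.7 -.077 -.041 .20
```

```text
clock: 7.8
tcp_pos: [0.5165, 0.0931, 0.2018]
orientation: [0.0, 0.906, 0.424, -0.0]
wrist_force: [-2.8, -3.1, 4.1]
finger_gap: 0.0044
grip_force: 2.4
bar n 1509 yaw(svd) -0.679
plane n 1030 1231 lean deg 32.06 yaw -0.681 c [0.593 0.083 0.14 ]
shift [-1.2 -0.3  1.6] turn 0.005 | now yoke -0.0767 -0.0398 [0.5167 0.093  0.2016] tilt z [-0.    -0.001 -1.   ] q [ 0.03  0.22 -0.1   1.25 -0.    2.29] t 7.9 [-3.2 -3.3  2.9]
```

```bash
python3 -m handwheel '[[2,0,0,0,0.05],[2,0,0,0,0.05],[-20,0,0,0,0.05],[-20,0,-30,0,0.05],[-20,-10,-70,0,0.05],[-20,-60,-70,0,0.05],[-20,-110,-70,0,0.05],[-20,-110,-70,0,0.05]]' 30;  python3 lean.py
python3 - <<'E'
from h import *
from workcell import imaging
T=imaging.read_camera("top"); P=cloud(T)
m=(P[...,2]>.425)&(P[...,2]<.452)&(np.hypot(P[...,0]-.601,P[...,1]-.074)<.15); m&=np.arange(400)[:,None]<215
r=cv2.minAreaRect(P[m][:,:2].astype(np.float32)); print("bar",r)
b=cv2.boxPoints(r); l=max(b[1]-b[0],b[2]-b[1],key=np.linalg.norm); l/=np.linalg.norm(l); l*=np.sign(l[1])
X=np.array([l[1],-l[0]]); c=np.array(r[0])+.01*X; p=np.array([.7358,-.0394])-c
print("yaw",np.arctan2(X[1],X[0]),"axis",c,"pad x,y in yoke",p@X,p@[-X[1],X[0]])
d=imaging.read_camera("scene"); cv2.imwrite("pics/s7.png",np.hstack([d["color"][100:350,180:480],T["color"][80:330,180:480]]))
E
```

```text
clock: 8.7
tcp_pos: [0.4165, 0.1515, 0.2721]
orientation: [-0.001, 0.905, 0.426, 0.001]
wrist_force: [0.6, 0.5, -0.1]
finger_gap: 0.0043
grip_force: 0.0
bar n 1792 yaw(svd) -0.707
plane n 964 1178 lean deg 31.2 yaw -0.7 c [0.594 0.083 0.14 ]
bar ((0.594136655330658, 0.08154508471488953), (0.26276537775993347, 0.040433697402477264), 49.51834487915039)
yaw -0.7065382 axis [0.60174279 0.07505304] pad x,y in yoke 0.17626920934281085 -2.4010781439321216e-05
```

View pics/s7.png

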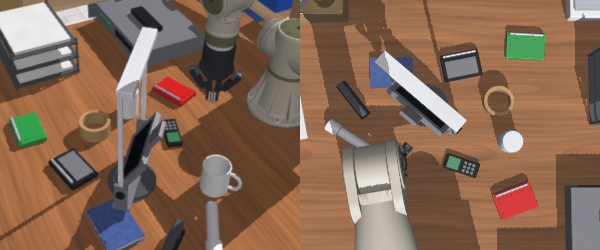

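```bash
python3 -c "
from workcell import workorder
print(workorder.hand_in())"
```

```text
the job is handed in; nothing more can be done
None
```

The job is handed in. My last measurements put the screen's centre line through the signing pad's centre (offset about 0 mm) and the lean at about 31°, holding by itself. The arm is clear of everything, and the last pictures showed nothing else on the desk moved. The hand-in returned no verdict.

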